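Wedge the rocking lab instrument

ROBOT

A 6-joint arm with a two-finger parallel gripper is mounted at the origin on the work surface. World frame = base frame: x ahead of the robot, y to its left, z up, the work surface at z = 0. Lengths are in m, angles in rad, forces in N, time in s.
With the tool pointing down it reaches from about 0.25 to 0.775 m from the base axis. Payload 4 kg.
Tool frame: the origin (TCP) lies at the centre of the arm's flange, where the gripper is bolted on; the fingertips stand 199 mm ahead of it and the grasp point (between the pads) lies 180 mm ahead of it (robot.tcp_to_tips is the distance from the TCP to the fingertips, in m); z points along the fingers, y is the line along which they close (so a half turn about z gives the same grasp; the last joint's range is limited). The gripper opens to 94 mm and grips with 3 to 60 N. Pads are 16 mm wide; open, the fingers measure 119 mm over their backs; the gripper's body (75 mm by 177 mm) begins 78 mm behind the grasp point.
Start: joints at [-1.424, 0.087, 1.371, -0, 1.684, -0.103], TCP at [0.136, -0.533, 0.405] pointing down, gripper open.
Joint ranges: [-3.1, 3.1], [-0.76, 2.03], [0.27, 2.55], [-1.08, 4.22], [0.17, 2.65], [-2.57, 2.57]. Speed limits (rad/s): [2.79, 2.79, 3.14, 3.14, 3.14, 3.14].

INTERFACE

Orientations are given as [roll, pitch, yaw] about the fixed x, y, z axes, in that order (R = Rz(yaw) Ry(pitch) Rx(roll)).
In Python, from bench import telemetry, snapshot, ticket, robot gives the robot as it stands.
- The arm moves only by the tool apply_moves, never from a script. Its argument "moves" is a list that holds one entry, the list of rows, each a list of 5 numbers: the shift along the tool's x, y, z in units of 50 mm (1.0 is 50 mm), then the turn about the tool's z in units of 10 degrees (1.0 is 10 degrees), then the closure, from 0 (fully open) to 1 (shut). A call has 1 to 10 rows; each row is the pose to reach, as a shift and turn from the pose commanded when the call began, along the tool's axes at that moment; what a row does not reach only later rows make up. A row lasts 1/8 s, in which the tool goes at most 62.5 mm and 10.7 degrees, less where a joint would pass 70% of its speed; a pose out of reach is approached as far as the arm can. A call with a gripper value outside its range is refused whole. The fingers move at their own pace and stop on an object; the grip force is fixed at half the most. Time passes only in rows, so rows that repeat a pose let the fingers close. It gives the time, the measured TCP pose, the force, the opening and the grip force at its end, in the units of the state.
- telemetry.get_obs(): the state, without advancing time (a new reading comes with each control period).
- snapshot(name): name is "scene" or "top"; returns a dict with "image" (384x512x3 uint8, red, green, blue), "fovy" (degrees; the focal length in pixels is half the picture's height over the tangent of half this angle, whatever the lens; pixels are square), "cx", "cy" (the principal point, pixels), "R" (3x3) and "t" (3): a world point X has camera coordinates R X + t. Camera axes: x right, y down, z forward; pixel columns grow to the right and rows downward; lengths in m; the calibration is good to about 2 mm. A picture is of the moment at which its call begins. There is no depth.
- ticket.close_job(): hands the job in; it is judged then, once.
The state is a dict: "time": time; "joint_positions": joint angles; "qvel": joint speeds; "joint_torque": joint torques, N m; "tool_pos": TCP position; "ee_rot": TCP orientation; "wrist_force": force on the tool from outside, world axes, zero at the start; "wrist_torque": the same for the moment, N m; "width": finger opening in m; "finger_force": force on a finger pad.
Only numpy, scipy, OpenCV 4.12 (cv2) and the standard library are available. Lean on these libraries where they do the work, as an engineer would, in place of code of your own. Each camera call takes 0.05 s, during which the arm holds its last target. There are 200 camera calls.

TASK

The grey instrument rocks because one of its four feet has lost its rubber pad. With the fingers only push the wooden wedge, thin end first, under that bare foot until the rock is just taken up, without jacking the instrument up or shoving it out of place, and then press down firmly on its lid at that corner: finish while holding that press, with the instrument standing level on the wedge. Do not lift anything, and leave the other things where they are.

Things in the scene. Friction and masses are not known exactly. Their poses are not given: they have to be found in the camera images.
- case: Grey flat instrument, 4 kg, loose. Origin: on the table midway between its four feet; z up. Housing x -81..+89, y -115..+125 mm; flat lid 72 mm, belly 14 mm above the table. Feet at x = +-115, y = +-100 mm, outside the housing, under steel lugs (32 mm wide, to x = +-135; 30 to 36 mm high, nut on top to 42). Three end in domed rubber pads. Sideways, about 9 to 12 N slides it.
- bare_foot (a point): Table-height point (z = 0) under the axis of the bare foot, at case x = -115, y = -100 mm; axes as the case's. The foot is a round-ended steel stud 16 mm thick that hangs 7 to 13 mm above the table: it differs each time and is not told, so find it by feel. The wedge goes in along the case's +x direction.
- press_spot (a point): Point on the flat lid near the bare corner, at (-55, -85, 72) mm in the case's axes: press down here, within 40 mm, with 8 to 15 N. Unwedged, some 2 to 5 N here tips the case until the stud lands (lid here 5 to 9 mm lower); let go, it settles back level.
- wedge: Loose wooden wedge, 0.12 kg, 110 (x) by 60 mm (y), flat on the table. Origin: centre of underside. Thin end (2 mm) at x = +55, upright back face (24 mm high) at x = -55 mm; top slopes evenly, 1 in 5. Starts before the bare foot, thin end roughly towards it, way free. Slides at about 1 N; 5 to 8 N means snug under the stud, more shoves or jacks up the case.
- collar: Bystander, leave alone: grey ceramic ring, 72 mm across, 22 mm high, lying flat. Origin: centre, on its underside.
- block: Bystander, leave alone: plain flat-topped wooden block, 50 x 50 x 30 mm, not a wedge. Origin: centre, on its underside.
- vial_a: Bystander, leave alone: small capped glass vial, 28 mm across, 50 mm high. Origin: centre, on its underside.
- vial_b: Bystander, leave alone: another such vial. Origin: centre, on its underside.
- spatula: Bystander, leave alone: steel lab spatula, 160 mm long, lying. Origin: a point along its length, on its underside.
- jar: Bystander, leave alone: amber glass jar, 60 mm across, 75 mm high. Origin: centre, on its underside.
- driver: Bystander, leave alone: screwdriver, 160 mm long, lying. Origin: a point along its length, on its underside.
Things that resemble listed ones, but are neither listed nor needed, are in the scene too. Leave any turquoise look-alike of the wedge alone.

How it is judged:
By the outcome, as a careful person would: the job done as asked, in the order asked, and still so for the second after the job is handed in, while the arm keeps its last pose, push and grip.
It also fails if it takes over 54 s, if anything falls off the work surface, if the arm or the gripper's body presses on something with over 40 N, if the wrist force passes 120 N, or if a joint passes its speed limit or range.

## Working session

There is one attempt and no reset: what is moved stays moved. The work goes in short steps, Python scripts to look and compute and a tool call to move; the robot and the scene stay as the last step left them, time stands still between calls to the robot, and variables do not carry over. Pictures are saved under pics/ and viewed, at most 10 in all, crops included, and the job is handed in when it is done.

Besides the shell and the picture viewer there is one more tool, called after ">>>" as name([rows], argument=value, ...), one row to a line, values as JSON. apply_moves: Moves the arm, as the interface text tells. Its arguments: {"type":"object","properties":{"moves":{"type":"array","items":{"type":"array","items":{"type":"array","items":{"type":"number"}}}}},"required":["moves"]}

```bash
mkdir -p pics; ls
python3 - <<'E'
from bench import telemetry, snapshot, ticket, robot
import cv2,pickle
for n in("scene","top"):
    s=snapshot(n); pickle.dump(s,open(n+".pkl","wb"))
    cv2.imwrite(f"pics/{n}0.png",cv2.resize(s["image"][:,:,::-1],(800,600),interpolation=cv2.INTER_CUBIC))
    print(n,s["fovy"],s["cx"],s["cy"],s["R"],s["t"])
print(telemetry.get_obs())
E
```

```text
pics
scene 54.95781239676507 255.57452654973022 193.36618455930005 [[-0.39226513  0.91967041  0.01828689]
 [ 0.55567536  0.25276026 -0.79204617]
 [-0.73304363 -0.30053052 -0.61018723]] [ 0.25634691 -0.26206959  1.45336876]
top 50.56738683382147 256.0609663614877 189.52019342347637 [[-0.021415   -0.99976048  0.00451522]
 [-0.99533524  0.02089483 -0.09418691]
 [ 0.09407    -0.00651117 -0.99554429]] [-0.03271313  0.58331805  1.28046845]
{'time': 0.1, 'joint_positions': array([-1.42410994e+00,  8.78752176e-02,  1.37209043e+00, -2.36737406e-05,
        1.68357095e+00, -1.03080448e-01]), 'qvel': array([-0.0004921 , -0.00207426, -0.00262044, -0.00119276, -0.00026184,
       -0.00097938]), 'joint_torque': array([ 2.72527148e-03, -3.41251767e+01, -3.03301799e+01,  7.21009634e-02,
        3.04348301e-02, -9.57888506e-05]), 'tool_pos': array([ 0.13593605, -0.53283583,  0.40363048]), 'ee_rot': array([-3.13965661e+00, -1.76623979e-04,  2.49764021e-01]), 'wrist_force': array([-0.43389597,  0.56426496, -0.59294697]), 'wrist_torque': array([ 0.01159431,  0.09896495, -0.00065177]), 'finger_force': 0.0, 'width': 0.09416481156943425}
```

View pics/top0.png

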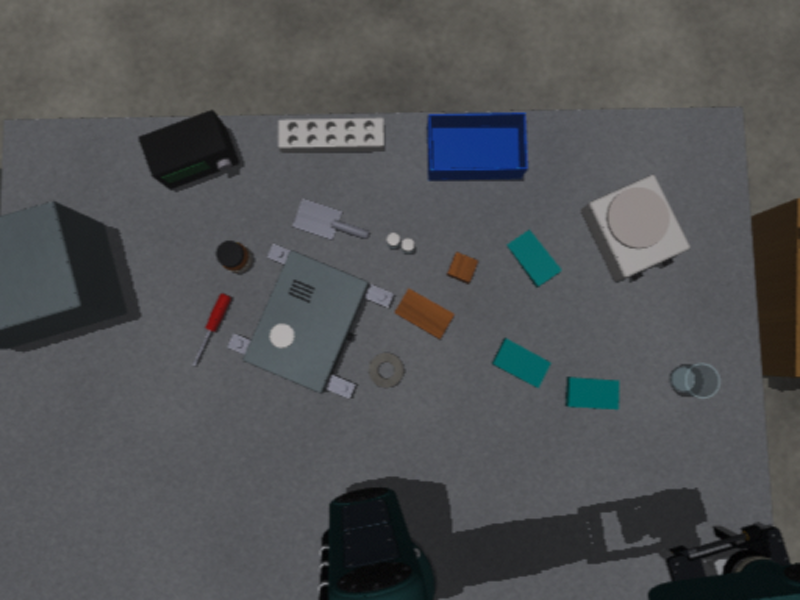

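View pics/scene0.png

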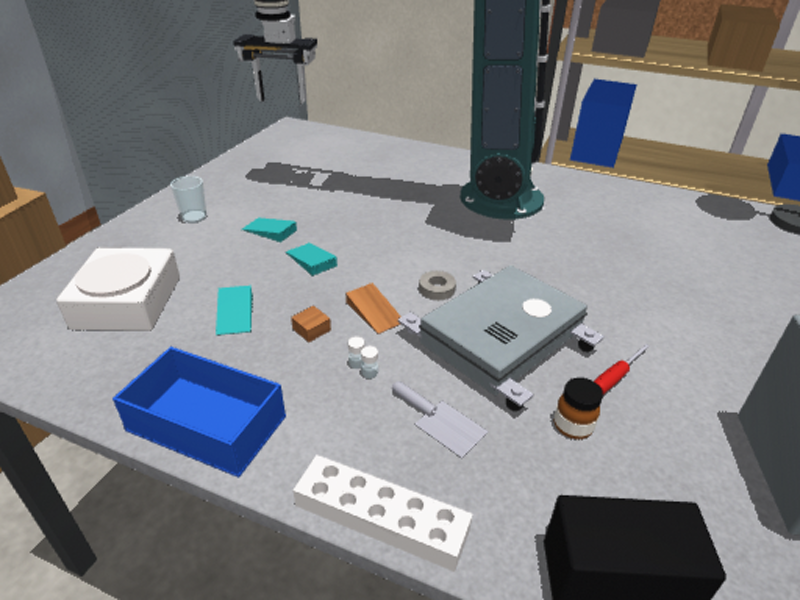

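Top view: case centre is near (308,320), bare-foot lug at (380,296), and the brown wedge at (424,313) to its right. Case +x runs up-left in the image. Next I measure them.

```bash
cat > h.py <<'E'
import numpy as np,cv2,pickle
def ray(s,uv,z):
    f=192/np.tan(np.radians(s["fovy"]/2)); uv=np.atleast_2d(uv).astype(float)
    d=np.c_[(uv[:,0]-s["cx"])/f,(uv[:,1]-s["cy"])/f,np.ones(len(uv))]@s["R"]
    c=-s["R"].T@s["t"]; return c+d*((z-c[2])/d[:,2])[:,None]
def proj(s,X):
    f=192/np.tan(np.radians(s["fovy"]/2)); p=np.atleast_2d(X)@s["R"].T+s["t"]
    return p[:,:2]/p[:,2:]*f+[s["cx"],s["cy"]]
def blobs(m,lo=60):
    cs,_=cv2.findContours(m.astype(np.uint8),cv2.RETR_EXTERNAL,cv2.CHAIN_APPROX_NONE)
    return [c for c in cs if cv2.contourArea(c)>lo]
E
python3 - <<'E'
from h import *
s=pickle.load(open("top.pkl","rb")); im=s["image"]; hsv=cv2.cvtColor(im,cv2.COLOR_RGB2HSV)
print("lid",im[200,205],hsv[200,205],"table",hsv[280,100],"lug",hsv[189,243],hsv[190,240],"wedge",hsv[200,270],hsv[205,283])
H,S,V=[hsv[...,i].astype(int) for i in range(3)]
for nm,m in (("wedge",(H<22)&(S>110)&(V>60)),("lid",(H>70)&(H<110)&(S>18)&(S<70)&(V>80)),("lug",(V>130)&(S<45))):
    for c in blobs(m,30):
        x,y,w,h=cv2.boundingRect(c)
        if 130<x<310 and 120<y<265: print(nm,cv2.contourArea(c),(x,y,w,h),cv2.boxPoints(cv2.minAreaRect(c)).round(1).tolist(),cv2.approxPolyDP(c,3,True)[:,0].tolist())
big=cv2.resize(im[150:265,135:300][:,:,::-1],None,fx=4.8,fy=4.8,interpolation=cv2.INTER_CUBIC); cv2.imwrite("pics/crop1.png",big)
E
```

```text
lid [85 93 97] [100  32  97] table [113  11  92] lug [118  24 139] [115  24 136] wedge [ 13 173  99] [ 13 177 104]
wedge 137.0 (132, 188, 16, 24) [[130.60000610351562, 208.8000030517578], [141.39999389648438, 187.1999969482422], [147.39999389648438, 190.1999969482422], [136.60000610351562, 211.8000030517578]] [[143, 188], [132, 208], [135, 211], [147, 191]]
wedge 567.5 (253, 185, 37, 32) [[252.0, 199.6999969482422], [261.29998779296875, 183.8000030517578], [290.29998779296875, 200.8000030517578], [281.1000061035156, 216.60000610351562]] [[261, 185], [253, 200], [281, 216], [289, 200]]
wedge 201.5 (287, 162, 19, 18) [[286.1000061035156, 174.8000030517578], [291.70001220703125, 160.89999389648438], [305.6000061035156, 166.39999389648438], [300.0, 180.39999389648438]] [[292, 162], [287, 175], [300, 179], [305, 167]]
lid 4049.5 (155, 160, 80, 91) [[154.39999389648438, 230.5], [184.5, 158.5], [234.6999969482422, 179.5], [204.60000610351562, 251.5]] [[186, 160], [155, 230], [204, 250], [234, 180]]
lug 109.5 (210, 241, 16, 13) [[209.3000030517578, 248.39999389648438], [212.8000030517578, 24
[... 574 characters left out ...]
 190.1999969482422], [237.10000610351562, 182.1999969482422], [250.39999389648438, 187.60000610351562], [247.1999969482422, 195.5]] [[236, 185], [236, 191], [247, 195], [249, 187]]
lug 32.0 (172, 158, 11, 10) [[171.5, 163.8000030517578], [174.5, 156.89999389648438], [183.60000610351562, 160.8000030517578], [180.6999969482422, 167.6999969482422]] [[174, 158], [172, 164], [181, 167], [182, 164], [176, 164], [179, 159]]
lug 36.0 (257, 153, 8, 7) [[257.0, 153.0], [264.0, 153.0], [264.0, 159.0], [257.0, 159.0]] [[258, 153], [258, 159], [263, 159], [264, 154]]
lug 39.0 (248, 149, 8, 8) [[248.0, 149.0], [255.0, 149.0], [255.0, 156.0], [248.0, 156.0]] [[250, 149], [248, 154], [253, 156], [255, 151]]
```

View pics/crop1.png

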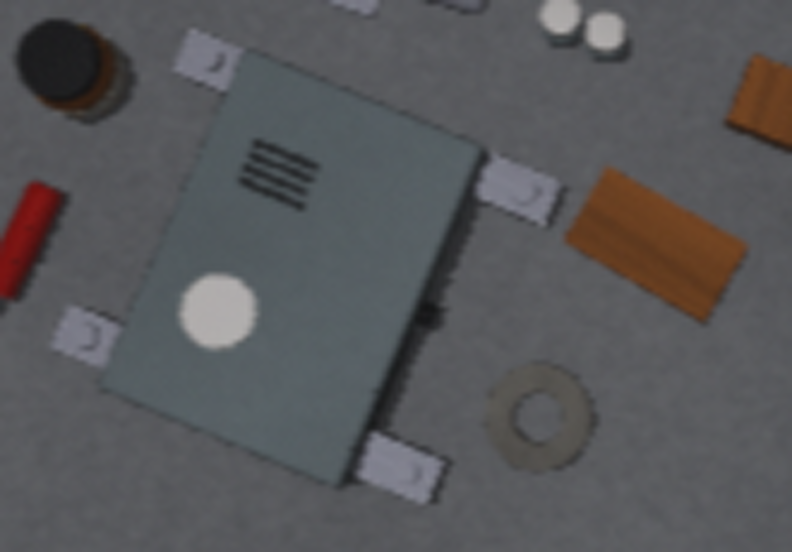

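The crop shows the lid quad, four lugs (bare one at about (520,188) in the crop), and the wedge with its thin end at left, about 10 mm short of the lug. Now into world coordinates.

Run:
```python
from h import *
s=pickle.load(open("top.pkl","rb"))
L=ray(s,[[184.5,158.5],[154.4,230.5],[204.6,251.5],[234.7,179.5]],.072)[:,:2]
# case corners: A(+89,-115) B(+89,125) C(-81,125) D(-81,-115)
M=np.array([[89,-115],[89,125],[-81,125],[-81,-115]])/1e3
print("sizes",[np.linalg.norm(L[i]-L[(i+1)%4]).round(4) for i in range(4)])
a=M-M.mean(0);b=L-L.mean(0)
yaw=np.arctan2((a[:,0]*b[:,1]-a[:,1]*b[:,0]).sum(),(a*b).sum())
R=np.array([[np.cos(yaw),-np.sin(yaw)],[np.sin(yaw),np.cos(yaw)]])
o=L.mean(0)-R@M.mean(0)
print("case",o,np.degrees(yaw),"foot",o+R@[-.115,-.1],"press",o+R@[-.055,-.085])
for c in([-115,-100],[-115,100],[115,-100],[115,100]):
    print("nut px",c,proj(s,np.r_[o+R@(np.array(c)/1e3),.042]).round(1)*1)
T=ray(s,[[260.8,184.3],[252.3,200]],.002)[:,:2];B=ray(s,[[281.3,216.8],[290,200.3]],.024)[:,:2]
d=T.mean(0)-B.mean(0); print("wedge len",np.linalg.norm(d),"yaw",np.degrees(np.arctan2(d[1],d[0])),"thin",T.mean(0),"back",B.mean(0),"widths",np.linalg.norm(T[0]-T[1]),np.linalg.norm(B[0]-B[1]))
for n,p in(("thin",T.mean(0)),("back",B.mean(0)),("bottomback",B.mean(0))): print(n,"in case mm",(R.T@(p-o)*1e3).round(1))
e=ray(s,[[387/1.5625,370/1.5625],[462/1.5625,267/1.5625]],.02)[:,:2]; print("collar,block in case",((e-o)@R*1e3).round())
```

```text
sizes [np.float64(0.2411), np.float64(0.1678), np.float64(0.24), np.float64(0.1706)]
case [0.53819507 0.14069648] 66.60331897316865 foot [ 0.58430694 -0.00455742] press [0.59436596 0.05646566]
nut px [-115, -100] [[243.3 188.8]]
nut px [-115, 100] [[219.1 247.5]]
nut px [115, -100] [[176.9 161.8]]
nut px [115, 100] [[151.9 219.8]]
wedge len 0.10828653252274831 yaw 58.36688592375263 thin [ 0.57626647 -0.04668586] back [ 0.51947256 -0.1388836 ] widths 0.058734607096191216 0.06012977869431979
thin in case mm [-156.9 -109.3]
back in case mm [-264.   -93.8]
bottomback in case mm [-264.   -93.8]
collar,block in case [[-185.   36.]
 [-249. -220.]]
```

>>> apply_moves([
  [[1,-0.6,0,-0.5,0.3],[2,-1.1,0,-1.1,0.68],[3,-1.7,0,-1.7,0.68],[4.1,-2.3,0,-2.4,0.68],[5.1,-2.9,0,-3,0.68],[6.1,-3.5,0,-3.6,0.68],[7.1,-4,0,-4.2,0.68],[8.1,-4.6,0,-4.8,0.68],[9.12,-5.17,0,-5.23,0.68],[9.12,-5.17,0,-5.23,0.68]],
])

```text
time: 1.35
tool_pos: [0.5158, -0.1669, 0.4035]
ee_rot: [-3.14, -0.001, 1.169]
wrist_force: [-0.7, 0.0, 0.2]
width: 0.0302
finger_force: 0.0
```

```bash
cat >> h.py <<'E'
O=np.array([.5382,.1407]);YAW=np.radians(66.6)
Rc=np.array([[np.cos(YAW),-np.sin(YAW)],[np.sin(YAW),np.cos(YAW)]])
def st():
    from bench import telemetry
    o=telemetry.get_obs(); r=o["ee_rot"]
    print("t",round(o["time"],2),"case mm",(Rc.T@(o["tool_pos"][:2]-O)*1e3).round(1),"tipz mm",round(o["tool_pos"][2]*1e3-199,1),"yawerr",round(np.degrees(r[2]-YAW),2),"w",round(o["width"]*1e3,1),"F case",(Rc.T@o["wrist_force"][:2]).round(2),"Fz",o["wrist_force"][2].round(2),"rp",np.degrees(r[:2]).round(2))
E
python3 -c "from h import *;st()"
```

```text
t 1.35 case mm [-291.2 -101.6] tipz mm 204.5 yawerr 0.36 w 30.2 F case [-0.26  0.62] Fz 0.21 rp [-1.7989e+02 -4.0000e-02]
```

>>> apply_moves([
  [[-0.1,0,0.8,0,0.68],[-0.1,0,1.7,0,0.68],[-0.1,0,2.6,0,0.68],[-0.1,0,3.3,0,0.68],[-0.1,0,3.75,0,0.68],[-0.1,0,3.93,0,0.68],[-0.1,0,3.93,0,0.68]],
])

```text
time: 2.22
tool_pos: [0.5115, -0.1749, 0.208]
ee_rot: [-3.141, 0.0, 1.162]
wrist_force: [-0.1, -0.1, 0.5]
width: 0.0299
finger_force: 0.0
```

Run:
```python
from h import *
st()
from bench import snapshot
a=snapshot("top");b=snapshot("scene")
A=cv2.resize(a["image"][120:270,140:340],(800,600),interpolation=cv2.INTER_CUBIC)
cv2.imwrite("pics/top1.png",A[:,:,::-1])
```

```text
t 2.23 case mm [-300.2 -100.8] tipz mm 9.0 yawerr -0.05 w 29.9 F case [-0.16  0.03] Fz 0.54 rp [-1.7995e+02  2.0000e-02]
```

View pics/top1.png

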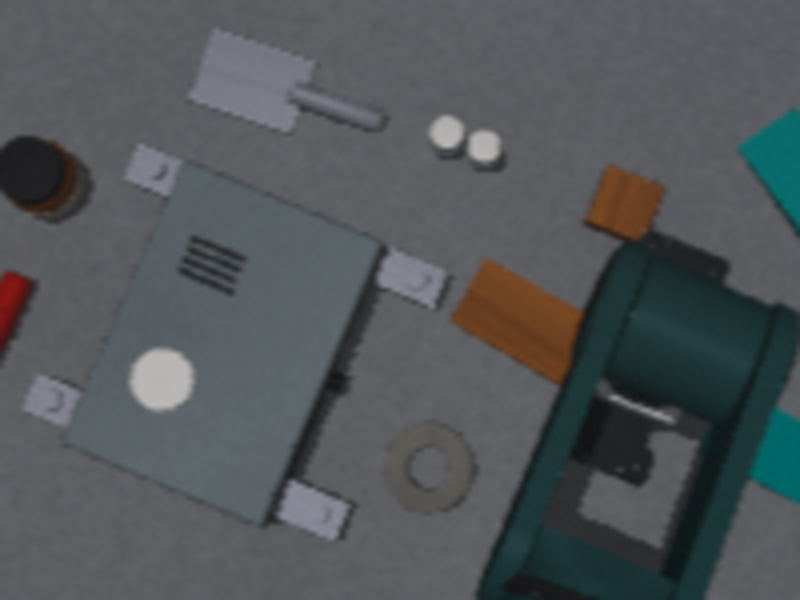

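>>> apply_moves([
  [[0.15,0,0.04,0,0.68],[0.3,0,0.04,0,0.68],[0.4,0,0.04,0,0.68],[0.48,0,0.04,0,0.68],[0.56,0,0.04,0,0.68],[0.64,0,0.04,0,0.68],[0.72,0,0.04,0,0.68],[0.8,0,0.04,0,0.68],[0.86,0,0.04,0,0.68],[0.9,0,0.04,0,0.68]],
])

```text
time: 3.58
tool_pos: [0.5298, -0.1328, 0.2061]
ee_rot: [-3.141, 0.0, 1.163]
wrist_force: [-0.1, -0.3, 0.6]
width: 0.0303
finger_force: 0.5
```

Run:
```python
from h import *
st()
from bench import snapshot
for n in("top","scene"):
    s=snapshot(n); pickle.dump(s,open(n+"1.pkl","wb"))
    hsv=cv2.cvtColor(s["image"],cv2.COLOR_RGB2HSV);H,S,V=[hsv[...,i].astype(int) for i in range(3)]
    for c in blobs((H<22)&(S>110)&(V>60),150):print(n,cv2.contourArea(c),cv2.boundingRect(c),cv2.approxPolyDP(c,3,True)[:,0].tolist())
s=pickle.load(open("scene1.pkl","rb"))
cv2.imwrite("pics/sc1.png",cv2.resize(s["image"][130:265,200:380][:,:,::-1],(800,600),interpolation=cv2.INTER_CUBIC))
```

```text
t 3.58 case mm [-254.4 -100.9] tipz mm 7.1 yawerr 0.02 w 30.3 F case [-0.34 -0.07] Fz 0.62 rp [-1.7998e+02  1.0000e-02]
top 292.0 (245, 186, 23, 24) [[252, 186], [245, 202], [264, 209], [267, 192]]
scene 193.5 (357, 252, 27, 19) [[359, 253], [357, 261], [362, 267], [381, 268], [383, 260], [370, 263]]
scene 207.5 (380, 231, 23, 21) [[402, 233], [396, 231], [380, 244], [385, 251]]
scene 335.0 (187, 196, 24, 22) [[201, 196], [187, 203], [187, 209], [196, 217], [210, 211], [210, 203]]
scene 518.0 (228, 184, 33, 32) [[228, 191], [228, 197], [251, 214], [259, 211], [254, 203], [260, 200], [244, 185]]
scene 2043.5 (0, 102, 64, 79) [[0, 102], [1, 180], [63, 141], [58, 133], [37, 145], [28, 124], [8, 120]]
scene 2641.5 (417, 0, 87, 46) [[417, 22], [451, 25], [453, 41], [487, 45], [503, 0], [423, 0]]
```

View pics/sc1.png

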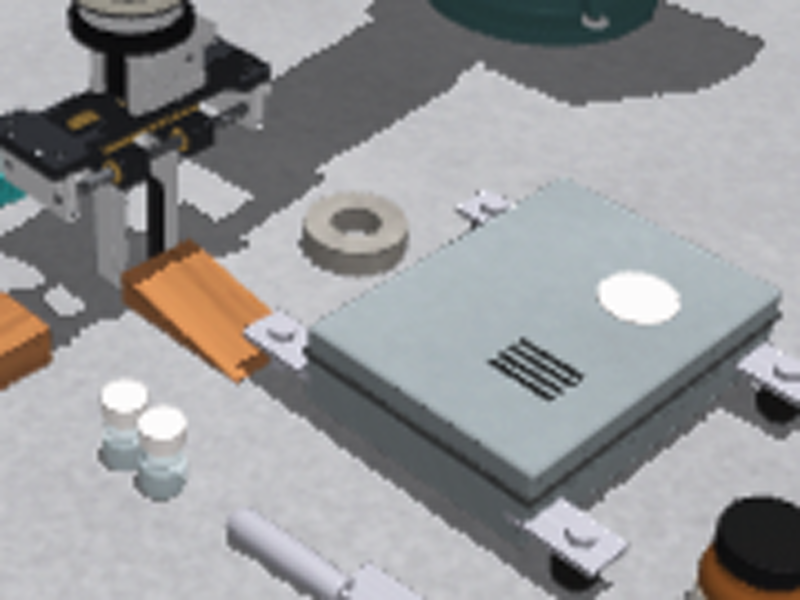

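The wedge lies flush against both fingers, its thin end just below the lug (crop (245,375)). Checking alignment.

Run:
```python
from h import *
s=pickle.load(open("top1.pkl","rb"))
P=(ray(s,[[252,185.3],[244.3,202.3]],.002)[:,:2]-O)@Rc*1e3;print(P.round(1),P.mean(0).round(1))
P=(ray(s,[[267.5,191.5]],.012)[:,:2]-O)@Rc*1e3;print(P.round(1))
```

```text
[[-134.5 -124.6]
 [-132.3  -63.3]] [-133.4  -93.9]
[[-189.3 -123.9]]
```

>>> apply_moves([
  [[0.1,0,0,0,0.68],[0.2,0,0,0,0.68],[0.3,0,0,0,0.68],[0.4,0,0,0,0.68],[0.48,0,0,0,0.68],[0.56,0,0,0,0.68],[0.62,0,0,0,0.68],[0.67,0,0,0,0.68],[0.7,0,0,0,0.68],[0.7,0,0,0,0.68]],
])

```text
time: 4.92
tool_pos: [0.5437, -0.1008, 0.2062]
ee_rot: [3.142, -0.0, 1.163]
wrist_force: [0.1, -0.6, -0.1]
width: 0.0299
finger_force: 0.0
```

```bash
python3 -c "from h import *;st()"
```

```text
t 4.92 case mm [-219.4 -101. ] tipz mm 7.2 yawerr 0.01 w 29.9 F case [-0.54 -0.35] Fz -0.14 rp [ 1.8e+02 -1.0e-02]
```

Now small steps, watching the force.

>>> apply_moves([
  [[0.05,0,0,0,0.68],[0.1,0,0,0,0.68],[0.14,0,0,0,0.68],[0.14,0,0,0,0.68]],
])

```text
time: 5.42
tool_pos: [0.5462, -0.0953, 0.2062]
ee_rot: [-3.142, 0.003, 1.163]
wrist_force: [-2.3, -4.4, 0.5]
width: 0.0302
finger_force: 2.7
```

```bash
python3 -c "from h import *;st()"
```

```text
t 5.42 case mm [-213.5 -101.1] tipz mm 7.2 yawerr 0.01 w 30.2 F case [-4.91  0.36] Fz 0.52 rp [-180.      0.18]
```

>>> apply_moves([
  [[0.01,0,0,0,0.68],[0.015,0,0,0,0.68],[0.015,0,0,0,0.68]],
])

```text
time: 5.8
tool_pos: [0.5463, -0.0951, 0.2062]
ee_rot: [-3.142, 0.004, 1.162]
wrist_force: [-2.1, -6.2, -0.0]
width: 0.0301
finger_force: 3.4
```

Run:
```python
from h import *
st()
from bench import snapshot
s=snapshot("top"); pickle.dump(s,open("top2.pkl","wb"))
im=s["image"]; hsv=cv2.cvtColor(im,cv2.COLOR_RGB2HSV);H,S,V=[hsv[...,i].astype(int) for i in range(3)]
for c in blobs((H>70)&(H<110)&(S>18)&(S<70)&(V>80),2000): print(cv2.boxPoints(cv2.minAreaRect(c)).round(1).tolist())
s=snapshot("scene")
cv2.imwrite("pics/sc2.png",cv2.resize(s["image"][150:255,210:350][:,:,::-1],(800,600),interpolation=cv2.INTER_CUBIC))
```

```text
t 5.8 case mm [-213.1 -101.1] tipz mm 7.2 yawerr 0.0 w 30.1 F case [-6.55 -0.5 ] Fz -0.01 rp [-180.      0.24]
[[154.10000610351562, 230.1999969482422], [184.8000030517578, 158.39999389648438], [234.89999389648438, 179.8000030517578], [204.1999969482422, 251.60000610351562]]
[[-17.700000762939453, 141.39999389648438], [33.0, 128.1999969482422], [50.79999923706055, 196.1999969482422], [0.10000000149011612, 209.5]]
```

View pics/sc2.png

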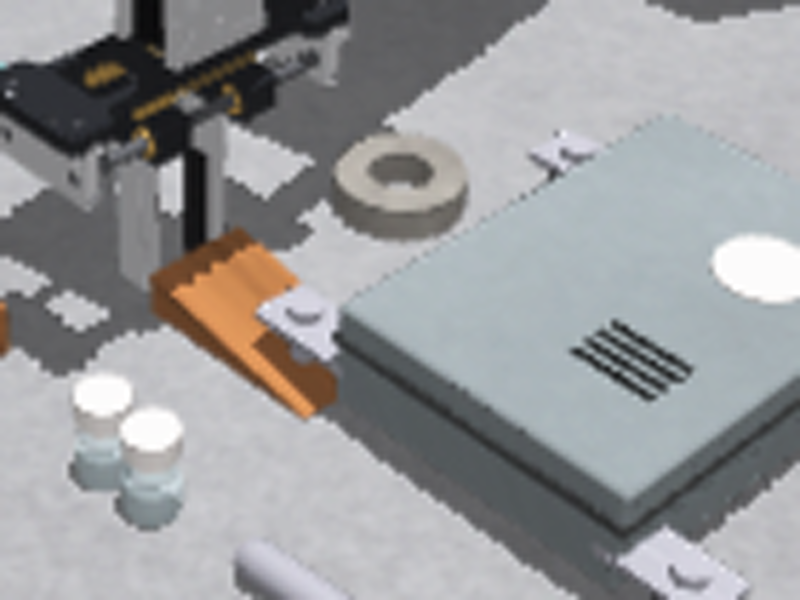

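Scene crop: the stud at (300,355) rests on the wedge slope, with the thin end past it at (320,410). The force is 6.5 N and the lid corners haven't moved, so it is snug. I'll back off straight, rise, close the fingers and go above the press spot.

>>> apply_moves([
  [[-0.1,0,0,0,0.68],[-0.4,0,0,0,0.68],[-0.5,0,-0.5,0,0.68],[-0.5,0,-1.5,0,1],[-0.3,0,-2.1,0,1],[0.6,0,-2.1,0,1],[1.6,-0.15,-2.1,0,1],[2.5,-0.3,-2.1,0,1],[3.16,-0.33,-2.1,0,1],[3.16,-0.33,-2.1,0,1]],
])

```text
time: 7.15
tool_pos: [0.5945, 0.0593, 0.3109]
ee_rot: [-3.141, -0.001, 1.166]
wrist_force: [-0.1, -0.4, 0.5]
width: 0.0005
finger_force: 0.0
```

Run:
```python
from h import *
st()
from bench import snapshot
s=snapshot("scene")
cv2.imwrite("pics/sc3.png",cv2.resize(s["image"][130:265,210:390][:,:,::-1],(800,600),interpolation=cv2.INTER_CUBIC))
```

```text
t 7.15 case mm [-52.3 -84. ] tipz mm 111.9 yawerr 0.2 w 0.5 F case [-0.36 -0.06] Fz 0.47 rp [-1.7998e+02 -3.0000e-02]
```

View pics/sc3.png

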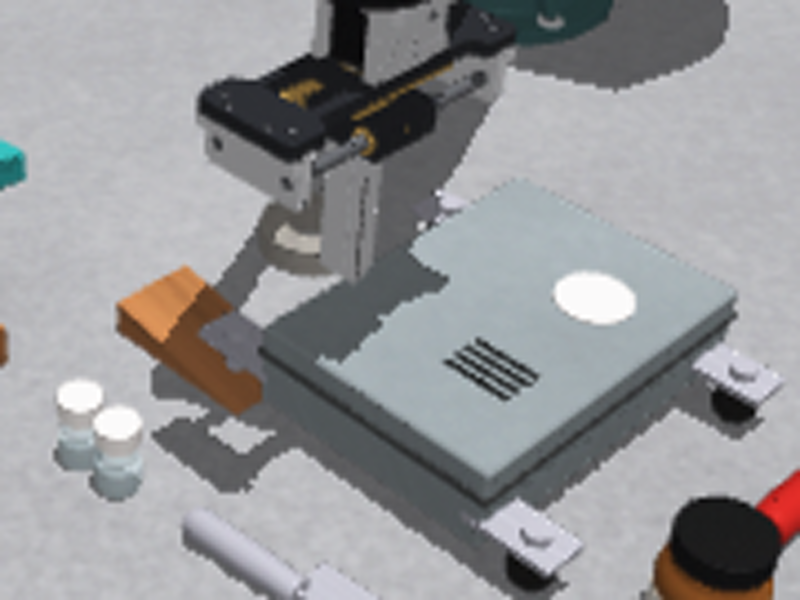

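The wedge stays in place under the stud, and the closed fingers are above the press spot. Descending.

>>> apply_moves([
  [[-0.05,0,0.3,0,1],[-0.05,0,0.6,0,1],[-0.05,0,0.7,0,1],[-0.05,0,0.74,0,1],[-0.05,0,0.74,0,1]],
])

```text
time: 7.82
tool_pos: [0.5934, 0.0553, 0.2743]
ee_rot: [3.141, -0.0, 1.162]
wrist_force: [-0.9, 1.3, 0.7]
width: 0.0007
finger_force: 0.0
```

```bash
python3 -c "from h import *;st()"
```

```text
t 7.83 case mm [-56.4 -84.6] tipz mm 75.3 yawerr -0.0 w 0.7 F case [0.82 1.38] Fz 0.67 rp [179.98  -0.  ]
```

>>> apply_moves([
  [[0,0,0.03,0,1],[0,0,0.06,0,1],[0,0,0.07,0,1],[0,0,0.07,0,1]],
])

```text
time: 8.32
tool_pos: [0.5934, 0.0555, 0.271]
ee_rot: [3.141, -0.0, 1.163]
wrist_force: [0.0, 0.8, 1.7]
width: 0.0007
finger_force: 0.7
```

```bash
python3 -c "from h import *;st()"
```

```text
t 8.32 case mm [-56.2 -84.4] tipz mm 72.0 yawerr 0.02 w 0.7 F case [0.71 0.3 ] Fz 1.72 rp [179.98  -0.  ]
```

Contact at 72.0 mm, so the lid is level. Now I increase the press.

>>> apply_moves([
  [[0,0,0.01,0,1],[0,0,0.02,0,1],[0,0,0.02,0,1],[0,0,0.02,0,1]],
])

```text
time: 8.82
tool_pos: [0.5933, 0.0555, 0.2709]
ee_rot: [3.141, -0.0, 1.163]
wrist_force: [-2.2, 0.6, 6.3]
width: 0.0005
finger_force: 2.8
```

```bash
python3 -c "from h import *;st()"
```

```text
t 8.82 case mm [-56.3 -84.4] tipz mm 71.9 yawerr 0.02 w 0.5 F case [-0.31  2.24] Fz 6.34 rp [ 1.7995e+02 -2.0000e-02]
```

>>> apply_moves([
  [[0,0,0.01,0,1],[0,0,0.022,0,1],[0,0,0.022,0,1],[0,0,0.022,0,1],[0,0,0.022,0,1]],
])

```text
time: 9.45
tool_pos: [0.5933, 0.0555, 0.2708]
ee_rot: [3.14, -0.0, 1.163]
wrist_force: [-4.6, -0.2, 8.6]
width: 0.0002
finger_force: 4.5
```

Run:
```python
from h import *
st()
from bench import snapshot
s=snapshot("scene")
cv2.imwrite("pics/sc4.png",cv2.resize(s["image"][130:265,210:390][:,:,::-1],(800,600),interpolation=cv2.INTER_CUBIC))
st()
```

```text
t 9.45 case mm [-56.3 -84.4] tipz mm 71.8 yawerr 0.02 w 0.2 F case [-2.06  4.14] Fz 8.59 rp [ 1.7993e+02 -2.0000e-02]
t 9.5 case mm [-56.3 -84.4] tipz mm 71.8 yawerr 0.02 w 0.8 F case [-1.03  3.99] Fz 8.08 rp [ 1.7993e+02 -3.0000e-02]
```

View pics/sc4.png

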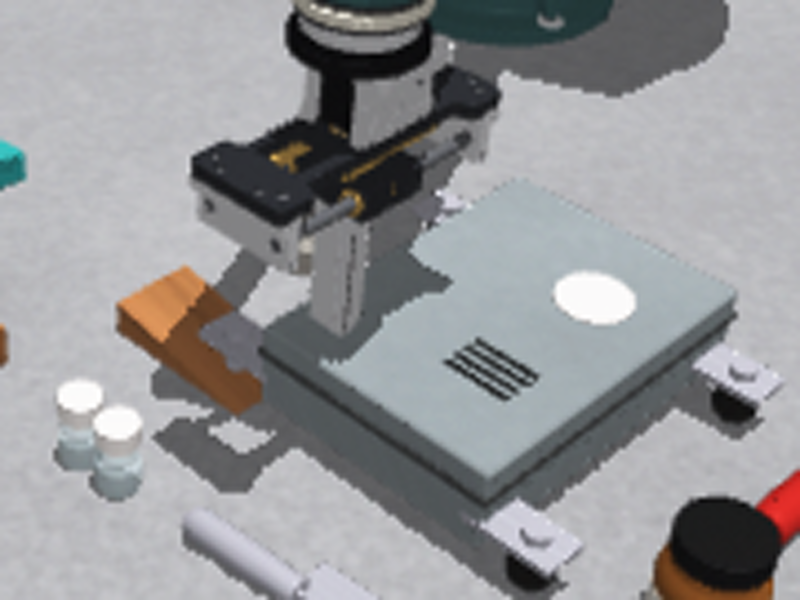

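>>> apply_moves([
  [[-0.004,-0.01,0.01,0,1],[-0.006,-0.015,0.018,0,1],[-0.006,-0.015,0.018,0,1],[-0.006,-0.015,0.018,0,1],[-0.006,-0.015,0.018,0,1]],
])

```text
time: 10.12
tool_pos: [0.5928, 0.0555, 0.2707]
ee_rot: [3.138, -0.001, 1.163]
wrist_force: [-3.1, 0.1, 10.2]
width: 0.0006
finger_force: 5.4
```

Run:
```python
from h import *
st()
from bench import snapshot
s=snapshot("top");st();hsv=cv2.cvtColor(s["image"],cv2.COLOR_RGB2HSV);H,S,V=[hsv[...,i].astype(int) for i in range(3)]
im=s["image"];s0=pickle.load(open("top.pkl","rb"))["image"]
for n,q in(("before",s0),("now",im)):   # white dot on lid, far nuts' lugs
    m=(q.min(2)>150);print(n,[tuple(np.round(cv2.minEnclosingCircle(c)[0],1)) for c in blobs(m,20) if 130<cv2.boundingRect(c)[0]<300])
```

```text
t 10.12 case mm [-56.5 -84. ] tipz mm 71.7 yawerr 0.02 w 0.6 F case [-1.13  2.94] Fz 10.24 rp [ 1.7982e+02 -7.0000e-02]
t 10.18 case mm [-56.5 -84. ] tipz mm 71.8 yawerr 0.02 w 0.4 F case [-0.48  2.87] Fz 10.9 rp [ 1.7981e+02 -7.0000e-02]
before [(np.float64(180.2), np.float64(214.3)), (np.float64(260.5), np.float64(156.0)), (np.float64(251.5), np.float64(152.5)), (np.float64(211.4), np.float64(85.5))]
now [(np.float64(178.5), np.float64(214.1)), (np.float64(260.7), np.float64(156.0)), (np.float64(251.2), np.float64(152.5)), (np.float64(211.5), np.float64(84.5))]
```

The lid dot seems to have moved; checking with sub-pixel registration.

Run:
```python
from h import *
from bench import snapshot
now=snapshot("top")["image"];st()
g=lambda q:cv2.cvtColor(q,cv2.COLOR_RGB2GRAY).astype(np.float32)
N=g(now)
for nm in("top","top1","top2"):
    A=g(pickle.load(open(nm+".pkl","rb"))["image"])
    for lab,(x,y,w,h) in dict(dot=(168,202,24,24),vents=(182,175,22,20),lugFar=(144,210,16,18),lug2=(168,154,14,14),lug3=(208,238,20,18)).items():
        print(nm,lab,np.round(cv2.phaseCorrelate(A[y:y+h,x:x+w],N[y:y+h,x:x+w],cv2.createHanningWindow((w,h),cv2.CV_32F))[0],2))
```

```text
t 10.22 case mm [-56.5 -84. ] tipz mm 71.8 yawerr 0.02 w 0.2 F case [-0.67  3.57] Fz 10.83 rp [ 1.7981e+02 -7.0000e-02]
top dot [0.4  0.51]
top vents [1.54 0.03]
top lugFar [ 0.07 -0.17]
top lug2 [0.45 0.38]
top lug3 [ 0.27 -0.44]
top1 dot [3.77 2.42]
top1 vents [ 0.12 -0.14]
top1 lugFar [ 0.79 -1.41]
top1 lug2 [0.47 0.38]
top1 lug3 [ 2.18 -0.86]
top2 dot [4.46 5.92]
top2 vents [ 2.08 -0.71]
top2 lugFar [-2.3   3.18]
top2 lug2 [0.5  0.26]
top2 lug3 [-3.61  0.09]
```

Compared with the scene views, the dot and lid corner match to within a pixel before the push and now, so the case hasn't moved. The top-view shifts come from the arm's shadow. The press is holding at about 10.8 N with the lid at 72 mm, so I'm handing in.

```bash
python3 -c "
from h import *;st()
from bench import ticket;print(ticket.close_job())"
```

```text
t 10.22 case mm [-56.5 -84. ] tipz mm 71.8 yawerr 0.02 w 0.2 F case [-0.67  3.57] Fz 10.83 rp [ 1.7981e+02 -7.0000e-02]
the job is handed in; nothing more can be done
None
```

Job handed in at 10.2 s: the wedge is snug under the bare foot (6.5 N push), the case looks unmoved and level, and the arm is holding a press of about 11 N on the lid at that corner.

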